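# Probe a grinding wheel's bore at the sharpening stall

### The job

Push the carrier with the grinding wheel along its rails until it sits in the detent under the guide arm, and leave it there. Then lift the probe out of its wooden stand by its black grip and lower its steel stem upright through the guide hole, without touching the guide or the wheel, until the tip is about halfway down the wheel's bore. Finish while still holding the probe there, still and centred; do not let go, and leave the other things on the bench alone.

Things in the scene. Friction and masses are not known exactly. Their poses are not given: they have to be found in the camera images.
- rig: Fixed checking jig. Origin on the bench straight under the guide hole; its z is up, its y runs along the rails. Dark steel bed 160 x 360 mm (x -80 to 80, y -120 to 240), two rails and low end stops (32 mm high). A dark post (30 x 50 mm at x -95) carries a flat aluminium guide arm, 12 mm thick, its top 110 mm above the bench; its end is a 60 x 60 mm plate round the guide hole.
- guide_hole (a point): Centre of the upper mouth of the guide hole, a round through hole of 28 mm diameter, 110 mm above the bench; the hole is vertical and 12 mm deep, open air below it down to the wheel. It does not move when the carrier does.
- carrier (a joint): Travel of the carrier along the jig's y, in m: 0 = in the station detent, the wheel's bore straight under the guide hole; positive = still that far away on the jig's +y side (it starts 60 to 120 mm away). The slide drags with about 2 N; a spring ball resists with about 8 N from 14 to 7 mm before the station and as far beyond it, and pulls the carrier to 0 from within 5 mm when let go. It can be overrun: the end of travel lies at -20 mm. The carrier stays where it is left.
- push_post (a point): Centre of the top of the carrier's push post: an upright steel pin of 18 mm diameter, top 103 mm above the bench and 68 mm tall from the carrier plate, 85 mm from the wheel's axis on the jig's +y side. Can be pushed, or pinched from above.
- wheel_bore (a point): Centre of the grinding wheel's bore, at half the wheel's thickness, 47.5 mm above the bench. The grey wheel is clipped flat on the carrier: 120 mm diameter, 25 mm thick (35 to 60 mm above the bench), bore 32 mm; the carrier plate under it has a 41 mm hole. It moves with the carrier.
- probe: The probe, about 160 g: a black square grip 26 x 26 mm and 70 mm tall (a 3 mm grey cap on top), with a round steel stem of 12 mm diameter and 100 mm length straight below it on the same axis. Origin at the centre of the grip's underside, where the stem begins; z up along the grip, x and y square to the grip's flat faces. At the start it hangs upright in the stand, the grip's underside resting on the stand's top, 110 mm above the bench.
- probe_tip (a point): Lower end of the probe's stem, on its axis, 100 mm below the probe's origin.
- stand: Fixed wooden probe stand 90 x 80 mm at the foot, 62 x 60 mm at the top, 110 mm tall; origin on the bench under its centre. The probe's stem hangs in a vertical hole of 20 mm diameter through its 15 mm top plate.
- whetstone: Bystander: loose grey whetstone 180 x 60 x 28 mm lying flat; origin at the centre of its underside.
- kitchen_knife: Bystander: loose knife, about 300 mm long, 18 mm high, lying flat; origin where blade and handle meet, on the bench.
- oil_bottle: Bystander: loose small bottle 52 mm diameter, 130 mm tall, standing; origin at the centre of its foot.
- spanner: Bystander: loose spanner lying flat.
Mind the look-alikes: they are no part of the job. What is meant by the probe is not red, and is the larger of those in its own colour.

How it is judged:
By the outcome, as a careful person would: the job done as asked, in the order asked, and still so for the second after the job is handed in, while the arm keeps its last pose, push and grip.
It also fails if it takes over 61 s, if anything falls off the work surface, if the arm or the gripper's body presses on something with over 40 N, if the wrist force passes 120 N, or if a joint passes its speed limit or range.

### The arm

A 6-joint arm with a two-finger parallel gripper is mounted at the origin on the work surface. World frame = base frame: x ahead of the robot, y to its left, z up, the work surface at z = 0. Lengths are in m, angles in rad, forces in N, time in s.
With the tool pointing down it reaches from about 0.35 to 0.775 m from the base axis. Payload 5.5 kg.
Tool frame: the origin (TCP) lies on the centre line of the jaws, within the pads' length; the fingertips stand 14 mm ahead of it and the grasp point (between the pads) lies 5 mm behind it; z points along the fingers, y is the direction in which the jaws open and shut (so a half turn about z gives the same grasp; the last joint's range is limited). The gripper opens to 85 mm and grips with 20 to 120 N. Pads are 22 mm wide; open, the fingers measure 114 mm over their backs; the gripper's body (76 mm by 85 mm) begins 54 mm behind the grasp point. The pads swing forward as they close: fully open they stand 13 mm farther back than shut.
Start: joints at [-1.417, 0.313, 0.046, 1.304, 0, 1.431], TCP at [0.167, -0.55, 0.245] pointing down, gripper open.
Joint ranges: [-2.76, 2.76], [-0.86, 1.69], [-1.03, 1.26], [-2.2, 2.34], [-1.47, 1.5], [-3.14, 3.14]. Speed limits (rad/s): [2.57, 2.57, 3.14, 3.14, 3.14, 3.14].

### API

Orientations are given as a 3x3 rotation matrix whose columns are the frame's x, y, z axes.
In Python, from workcell import readout, optics, manip gives the robot as it stands. The module is installed in compiled form; this text tells all that it offers.
- The arm moves only by the tool carry_out, never from a script. Its argument "series" is a list of rows, each a list of 7 numbers: the turn, a rotation vector about the tool's x, y, z in degrees, then the shift along the tool's x, y, z in mm, then the opening, from 0 (shut) to 1 (fully open). A call has 1 to 8 rows; each row is the pose to reach, as a shift and turn from the pose commanded when the call began, along the tool's axes at that moment; what a row does not reach only later rows make up. A row lasts 1/10 s, in which the tool goes at most 50 mm and 8.59 degrees, less where a joint would pass 70% of its speed; a pose out of reach is approached as far as the arm can. A call with a gripper value outside its range is refused whole. The fingers move at their own pace and stop on an object; "newtons" is the grip in N (left out, the last holds). Time passes only in rows, so rows that repeat a pose let the fingers close. It gives the time, the measured TCP pose, the force and the opening at its end, in the units of the state.
- readout.get_obs(): the state, without advancing time (a new reading comes with each control period).
- optics.camera(name): name is "scene" or "top" or "wrist"; returns (picture, depth): 400x640x3 uint8, red, green, blue; 400x640 float32, m along the optical axis (not along the pixel's ray), 0 where there is no reading.
- optics.get_calibration(name): a dict with "mtx" (3x3 intrinsics, pixels), "world_from_camera" (4x4, takes a point from camera to world coordinates); the wrist camera has in their place "hand_eye" (4x4, takes a point from camera to tool coordinates, whose origin is the TCP and whose axes are the flange's). Camera axes: x right, y up, looking along -z (the intrinsics and any distortion apply to the point x, -y, -z); pixel columns grow to the right and rows downward; lengths in m; the calibration is good to about 2 mm. A picture is of the moment at which its call begins: read the wrist's pose just before it. get_calibration takes no time and is no camera call.
- manip.sign_off(): hands the job in, once; it reports no verdict.
Trained networks look in the newest picture that a camera, given by its name, has taken for a name from the list of things; names that differ only in an ending like _2 or _b are one class to them, and where a whole thing is asked for, a point or a joint stands for the part that bears it (a point fixed in the world has none). Each returns a list of dicts, best first, with "conf" (0 to 1); they miss things now and then, are a little off and sometimes report something else, mostly with a low value. They report only what shows in the picture. A call takes as long as a camera call. They do not tell look-alikes from the thing itself.
- optics.silhouettes(camera, thing): "region" (400x640 bool, what is visible of it).
- optics.landmark_of(camera, thing): "centre" ([x, y, z] in m, in world coordinates, good to about 4 mm: a listed point, or the origin of a listed thing).
The state is a dict: "time_s": time; "qpos": joint angles; "dq": joint speeds; "joint_efforts": joint torques, N m; "position": TCP position; "orientation": TCP orientation; "contact_force": force on the tool from outside, world axes, zero at the start; "torque": the same for the moment, N m; "width": finger opening in m.
Only numpy, scipy, OpenCV 4.12 (cv2) and the standard library are available. Lean on these libraries where they do the work, as an engineer would, in place of code of your own. Each camera call takes 0.05 s, during which the arm holds its last target.

## Working session

There is one attempt and no reset: what is moved stays moved. The work goes in short steps, Python scripts to look and compute and a tool call to move; the robot and the scene stay as the last step left them, time stands still between calls to the robot, and variables do not carry over. Pictures are saved under pics/ and viewed, and the job is handed in when it is done.

Besides the shell and the picture viewer there is one more tool, called after ">>>" as name(argument=value, ...), one argument or row to a line, values as JSON. carry_out: Moves the arm, as the interface text tells. Its arguments: {"type":"object","properties":{"series":{"type":"array"},"newtons":{"type":"number"}},"required":["series"]}

```bash
mkdir -p pics; cat > h.py <<'E'
import numpy as np, cv2
from workcell import readout, optics, manip
def snap(cam,fn):
    p,d=optics.camera(cam); cv2.imwrite('pics/'+fn,p[:,:,::-1]); np.save('pics/'+fn+'.npy',d); return p,d
def T(cam):
    c=optics.get_calibration(cam)
    if 'world_from_camera' in c: return c['mtx'],np.array(c['world_from_camera']),c
    s=readout.get_obs(); M=np.eye(4);M[:3,:3]=s['orientation'];M[:3,3]=s['position']
    return c['mtx'],M@np.array(c['hand_eye']),c
def world(cam,d,uv,W=None):
    K,M,c=T(cam); M=M if W is None else W
    uv=np.atleast_2d(uv).astype(int); z=d[uv[:,1],uv[:,0]]
    x=(uv[:,0]-K[0][2])/K[0][0]*z; y=(uv[:,1]-K[1][2])/K[1][1]*z
    P=np.c_[x,-y,-z]
    return P@M[:3,:3].T+M[:3,3]
E
python3 - <<'E'
from h import *
np.set_printoptions(precision=4,suppress=True)
s=readout.get_obs();print(s)
snap('scene','s0.png');
for n in ['push_post','guide_hole','probe','stand','wheel_bore','rig']:
    print(n,[(r['conf'],np.array(r['centre'])) for r in optics.landmark_of('scene',n)])
snap('top','t0.png')
for n in ['push_post','guide_hole','probe','stand','wheel_bore','rig']:
    print(n,[(r['conf'],np.array(r['centre'])) for r in optics.landmark_of('top',n)])
for c in ['scene','top','wrist']: print(optics.get_calibration(c))
print(readout.get_obs()['time_s'])
E
```

```text
{'time_s': 0.0, 'qpos': array([-1.4167,  0.314 ,  0.0449,  1.3036, -0.    ,  1.4312]), 'dq': array([ 0.0006, -0.0002, -0.0006, -0.0015,  0.0006, -0.0001]), 'joint_efforts': array([ -0.0007, -48.0625,  29.8535,   0.0193,  -0.0001,  -0.    ]), 'position': array([ 0.1664, -0.5499,  0.2444]), 'orientation': array([[ 0.9572,  0.2895, -0.0003],
       [ 0.2895, -0.9572,  0.0018],
       [ 0.0002, -0.0018, -1.    ]]), 'contact_force': array([ 0.4921,  0.2255, -0.0557]), 'torque': array([-0.0521,  0.0101, -0.0423]), 'width': 0.0856507349320276}
push_post [(0.81, array([0.567 , 0.1652, 0.1012]))]
guide_hole [(0.77, array([ 0.5217, -0.0005,  0.1077])), (0.61, array([ 0.656 , -0.397 , -0.0013]))]
probe [(0.67, array([ 0.3178, -0.2284,  0.0985])), (0.57, array([ 0.5831, -0.2908,  0.0661]))]
stand [(0.85, array([ 0.473 , -0.2453, -0.0061]))]
wheel_bore [(0.79, array([0.543 , 0.0838, 0.0472]))]
rig [(0.95, array([ 0.525 ,  0.0003, -0.0026]))]
push_post [(0.92, array([0.5612, 0.1607, 0.1033])), (0.6, array([ 0.4779, -0.2453,  0.1096]))]
guide_hole [(0.57, array([0.5198, 0.0026, 0.1107]))]
probe [(0
[... 566 characters left out ...]
      [ 0.    ,  0.    ,  0.    ,  1.    ]])}
{'mtx': array([[362.3237,   0.    , 325.0039],
       [  0.    , 362.3237, 202.8413],
       [  0.    ,   0.    ,   1.    ]]), 'world_from_camera': array([[-0.0004,  0.9941, -0.1081,  0.4527],
       [-1.    , -0.0009, -0.0037, -0.0233],
       [-0.0038,  0.1081,  0.9941,  1.1997],
       [ 0.    ,  0.    ,  0.    ,  1.    ]])}
{'mtx': array([[342.4988,   0.    , 321.1581],
       [  0.    , 342.4988, 196.989 ],
       [  0.    ,   0.    ,   1.    ]]), 'hand_eye': array([[-0.0012,  0.9647,  0.2635,  0.0669],
       [ 1.    ,  0.0009,  0.0011,  0.0014],
       [ 0.0009,  0.2635, -0.9647, -0.128 ],
       [ 0.    ,  0.    ,  0.    ,  1.    ]])}
0.7
```

View pics/s0.png

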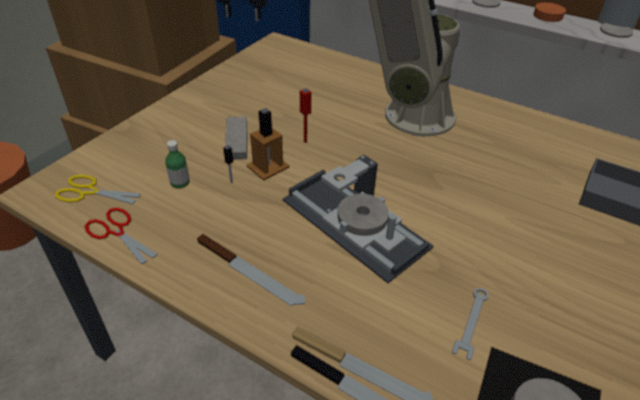

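View pics/t0.png

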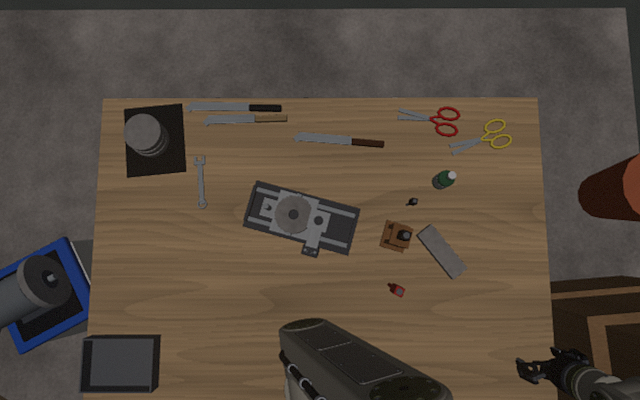

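The scene view shows the rig at the centre, the carrier on its far-right side (push post at about pixel 390,228), and the black probe in its stand at (265,125). The red probe (305,100) and the small black one (229,160) are the look-alikes. The top view agrees.

```bash
cat >> h.py <<'E'
from scipy.spatial.transform import Rotation as Ro
np.set_printoptions(precision=4,suppress=True)
def Rdown(jaw):  # jaw = angle (deg) of tool y in world
    a=np.radians(jaw); y=np.array([np.cos(a),np.sin(a),0]); z=np.array([0,0,-1.]); return np.c_[np.cross(y,z),y,z]
def plan(pos,jaw):
    s=readout.get_obs(); R=np.array(s['orientation']); p=np.array(s['position'])
    print('t',s['time_s'],'pos',p,'w',s['width'],'F',s['contact_force'])
    print('turn',np.degrees(Ro.from_matrix(R.T@Rdown(jaw)).as_rotvec()),'shift mm',R.T@(np.array(pos)-p)*1000)
E
python3 - <<'E'
from h import *
plan([0.45,-0.17,0.30],-104.9)
plan([0.53,0.08,0.30],-104.9)
E
```

```text
t 0.7 pos [ 0.1665 -0.5504  0.2454] w 0.08533639276987856 F [-0.579  -0.1435  0.6164]
turn [ 0.0088 -0.0023 31.7339] shift mm [ 381.5008 -282.003   -54.6855]
t 0.7 pos [ 0.1665 -0.5504  0.2454] w 0.08533639276987856 F [-0.579  -0.1435  0.6164]
turn [ 0.0088 -0.0023 31.7339] shift mm [ 530.4722 -498.1222  -54.7201]
```

>>> carry_out(
  series=[
    [0,0,6,0,0,-50,1],
    [0,0,12,40,-25,-55,1],
    [0,0,18,80,-55,-55,1],
    [0,0,24,120,-85,-55,1],
    [0,0,32,160,-115,-55,1],
    [0,0,32,195,-145,-55,1],
    [0,0,32,235,-175,-55,1],
    [0,0,32,275,-205,-55,1],
  ],
)

```text
time_s: 1.5
position: [0.3711, -0.2728, 0.3006]
orientation: [[0.965, -0.262, 0.001], [-0.262, -0.965, -0.001], [0.001, 0.001, -1.0]]
contact_force: [0.6, -0.8, 0.2]
width: 0.0857
```

```bash
python3 - <<'E'
from h import *
plan([0.45,-0.17,0.30],-104.9)
E
```

```text
t 1.5 pos [ 0.3711 -0.2728  0.3006] w 0.08568758260794454 F [ 0.5694 -0.8125  0.177 ]
turn [ 0.0311 -0.0515 -0.2993] shift mm [  49.17   -119.9301    0.6027]
```

>>> carry_out(
  series=[
    [0,0,0,25,-40,0,1],
    [0,0,0,49,-80,0,1],
    [0,0,0,49,-80,0,1],
    [0,0,0,49,-80,0,1],
  ],
)

```text
time_s: 1.9
position: [0.4392, -0.2091, 0.3002]
orientation: [[0.966, -0.259, -0.0], [-0.259, -0.966, -0.0], [-0.0, 0.0, -1.0]]
contact_force: [-0.6, -0.2, 0.2]
width: 0.085
```

```bash
python3 - <<'E'
from h import *
plan([0.53,0.08,0.30],-104.9)
K,M,c=T('wrist'); np.save('pics/w1M.npy',M)
snap('wrist','w1.png')
for n in ['probe','stand']:
    print(n,[(r['conf'],np.array(r['centre'])) for r in optics.landmark_of('wrist',n)])
E
```

```text
t 1.9 pos [ 0.4392 -0.2091  0.3002] w 0.08499459272495061 F [-0.6458 -0.2204  0.2409]
turn [ 0.02    0.0132 -0.0839] shift mm [  13.0089 -302.7579    0.1252]
probe [(0.79, array([ 0.5758, -0.2888,  0.0654])), (0.73, array([ 0.4777, -0.2482,  0.1124])), (0.71, array([ 0.3162, -0.2265,  0.1006]))]
stand [(0.94, array([ 0.4759, -0.2466, -0.0005]))]
```

View pics/w1.png

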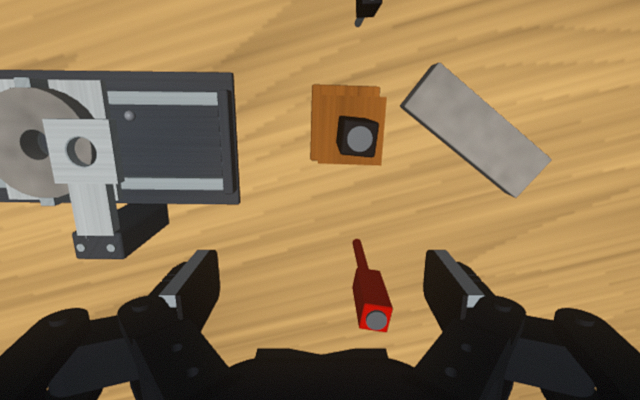

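The wrist view shows the probe cap at (358,138) in the stand, the red look-alike at (375,320), and the guide hole at (80,150). The rig is nearly square to the image. Next I'll move over the rig.

>>> carry_out(
  series=[
    [0,0,0,0,-45,0,1],
    [0,0,0,0,-90,0,1],
    [0,0,0,5,-135,0,1],
    [0,0,0,5,-180,0,1],
    [0,0,0,5,-225,0,1],
    [0,0,0,5,-270,0,0.5],
    [0,0,0,0,-300,0,0.5],
    [0,0,0,0,-300,0,0.5],
  ],
)

```text
time_s: 2.85
position: [0.4992, -0.0098, 0.3002]
orientation: [[0.98, -0.2, 0.006], [-0.2, -0.979, 0.037], [-0.001, -0.037, -0.999]]
contact_force: [0.1, -0.6, -0.2]
width: 0.0442
```

```bash
python3 - <<'E'
from h import *
plan([0.566,0.163,0.30],-104.9)
K,M,c=T('wrist'); np.save('pics/w2M.npy',M)
snap('wrist','w2.png')
for n in ['push_post','guide_hole','wheel_bore','rig']:
    print(n,[(r['conf'],np.array(r['centre'])) for r in optics.landmark_of('wrist',n)])
E
```

```text
t 2.85 pos [ 0.4992 -0.0098  0.3002] w 0.044191577625050146 F [ 0.1245 -0.6336 -0.208 ]
turn [-2.1241  0.1446  3.3687] shift mm [  30.941  -182.5753    6.9563]
push_post [(0.88, array([0.5632, 0.1655, 0.1039]))]
guide_hole [(0.89, array([0.5146, 0.0004, 0.112 ]))]
wheel_bore [(0.61, array([0.5439, 0.087 , 0.0533]))]
rig [(0.57, array([ 0.5159,  0.0019, -0.001 ]))]
```

View pics/w2.png

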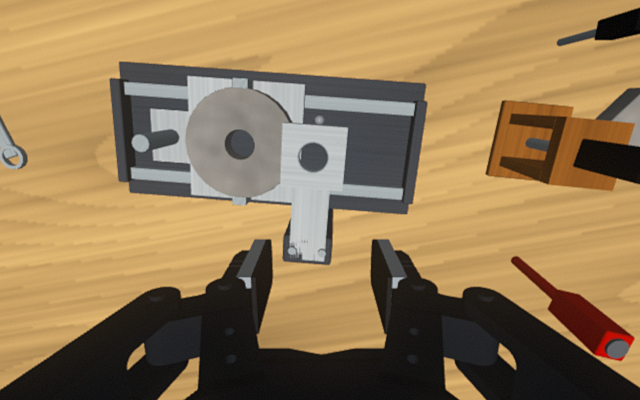

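```bash
python3 - <<'E'
from h import *
s=readout.get_obs(); print(s['qpos'],s['dq'],s['time_s']);plan([0.566,0.163,0.30],-104.9)
M=np.load('pics/w2M.npy'); d=np.load('pics/w2.png.npy')
# guide hole centre & post top from picture; fit hole plate z~.11
print(world('wrist',d,[[140,143],[295,155],[340,140],[300,175],[240,100],[285,240],[325,245]],M))
E
```

```text
[-0.2018  0.1525 -0.0282  1.3913  0.0372  3.1406] [ 0.0055  0.0018  0.0008  0.0014  0.0008 -0.0001] 3.1
t 3.1 pos [ 0.4993 -0.0096  0.3003] w 0.0421837638296203 F [-0.2042 -0.3793  0.2685]
turn [-2.1317  0.1292  3.3949] shift mm [  30.9465 -182.3058    7.0436]
[[ 0.5653  0.161   0.1041]
 [ 0.5255  0.0162  0.1098]
 [ 0.5309 -0.0276  0.1097]
 [ 0.5057  0.016   0.108 ]
 [ 0.5869  0.0671  0.0598]
 [ 0.4431  0.0455  0.1075]
 [ 0.4311  0.0067  0.1093]]
```

```bash
cat >> h.py <<'E'
def cloud(cam,d,M):
    v,u=np.mgrid[0:400,0:640]; P=world(cam,np.where(d>0,d,9),np.c_[u.ravel(),v.ravel()],M); return P.reshape(400,640,3)
def rigfit(cam,d,M,zoff=0):
    P=cloud(cam,d,M); z=P[...,2]-zoff
    near=(np.hypot(P[...,0]-.52,P[...,1]-0)<.13)
    m=(abs(z-.110)<.005)&near
    # hole: contour hierarchy
    c,h=cv2.findContours(m.astype(np.uint8),cv2.RETR_CCOMP,cv2.CHAIN_APPROX_NONE)
    for k in range(len(c)):
        if h[0][k][3]>=0 and cv2.contourArea(c[k])>60:
            q=c[k][:,0]; W=P[q[:,1],q[:,0]]; W=W[abs(W[:,2]-zoff-.11)<.005]
            (cx,cy),r=cv2.minEnclosingCircle((W[:,:2]*1000).astype(np.float32)); print('hole',cx,cy,r,'mean',W.mean(0)*1000)
    big=max(c,key=cv2.contourArea)[:,0]; print('plate z',np.median(z[m]))
    r=cv2.minAreaRect((P[m][:,:2]*1000).astype(np.float32)); print('plate+arm rect',r)
    near=np.hypot(P[...,0]-.545,P[...,1]-.084)<.16
    w=(abs(z-.060)<.003)&near
    if w.sum()>500:
        W=P[w][:,:2]*1000; hull=cv2.convexHull(W.astype(np.float32))
        print('wheel',cv2.minEnclosingCircle(hull),np.median(z[w]))
    p=(abs(z-.103)<.004)&(np.hypot(P[...,0]-.565,P[...,1]-.162)<.03)
    if p.sum(): print('post',P[p].mean(0),p.sum(),cv2.minEnclosingCircle((P[p][:,:2]*1000).astype(np.float32)))
    b=(z>.006)&(np.hypot(P[...,0]-.53,P[...,1]-.06)<.26)&(z<.034)&(P[...,0]>.42)&(P[...,1]>-.13)
    n,l,st,_=cv2.connectedComponentsWithStats(b.astype(np.uint8)); k=1+st[1:,4].argmax()
    r=cv2.minAreaRect((P[l==k][:,:2]*1000).astype(np.float32)); print('bed',r)
E
python3 - <<'E'
from h import *
for cam,f,Mf in [('wrist','w2','pics/w2M.npy'),('scene','s0',None),('top','t0',None)]:
    print(cam); d=np.load(f'pics/{f}.png.npy'); M=np.load(Mf) if Mf else T(cam)[1]
    rigfit(cam,d,M)
E
```

```text
wrist
hole 520.7210083007812 -0.09656361490488052 14.57236385345459 mean [520.7404  -0.0859 108.2904]
plate z 0.10919341096138613
plate+arm rect ((482.1370849609375, 10.871990203857422), (60.19196319580078, 139.6805877685547), 74.41492462158203)
wheel ((505.1701965332031, 78.97296905517578), 105.81877899169922) 0.05929021857165834
post [0.5659 0.1608 0.102 ] 274 ((566.189453125, 161.32049560546875), 9.204306602478027)
bed ((536.4540405273438, 58.41468811035156), (359.4679260253906, 160.94720458984375), 74.31414031982422)
scene
hole 519.2182006835938 2.457812547683716 17.516300201416016 mean [520.3102   0.816  109.2173]
plate z 0.1107399719224732
plate+arm rect ((482.38336181640625, 12.26779556274414), (64.55624389648438, 141.67559814453125), 73.15119934082031)
wheel ((508.9288635253906, 87.81114196777344), 102.90190887451172) 0.06068904619805454
post [0.5663 0.163  0.1029] 40 ((565.2536010742188, 163.0099639892578), 9.743746757507324)
bed ((523.1572875976562, 61.913238525390625), (362.2320861816406, 191.39854431152344), 74.3536148071289)
top
hole 519.4043579101562 0.37327516078948975 16.849634170532227 mean [519.9019  -0.3202 109.2548]
plate z 0.10931519135137768
plate+arm rect ((481.432861328125, 10.654510498046875), (59.72589874267578, 139.9130859375), 74.70601654052734)
wheel ((507.8919982910156, 75.42971801757812), 100.74158477783203) 0.059682781863056866
post [0.5651 0.1618 0.1028] 26 ((564.689208984375, 162.1476593017578), 8.576662063598633)
bed ((536.8062133789062, 59.65495300292969), (368.2551574707031, 159.8510284423828), 74.43382263183594)
```

```bash
python3 - <<'E'
from h import *
plan([0.566,0.1613,0.25],74.4)
E
```

```text
t 3.1 pos [ 0.4993 -0.0096  0.3003] w 0.0421837638296203 F [-0.2042 -0.3793  0.2685]
turn [  -0.2184   -3.2725 -175.8749] shift mm [  31.3431 -178.779    56.9465]
```

>>> carry_out(
  series=[
    [0,0,-8,5,-25,0,0.5],
    [0,0,-16,10,-50,0,0.5],
    [0,0,-24,15,-75,0,0.5],
    [0,0,-32,20,-100,0,0.5],
    [0,0,-40,25,-125,0,0.5],
    [0,0,-48,30,-150,0,0.5],
    [0,0,-56,30,-178,0,0.5],
    [0,0,-64,30,-178,0,0.5],
  ],
)

```text
time_s: 3.9
position: [0.5646, 0.1619, 0.3066]
orientation: [[0.601, 0.799, 0.006], [0.799, -0.601, 0.038], [0.034, -0.018, -0.999]]
contact_force: [-0.5, 0.0, -0.6]
width: 0.0428
```

>>> carry_out(
  series=[
    [0,0,-8,0,0,0,0.5],
    [0,0,-16,0,0,0,0.5],
    [0,0,-24,0,0,0,0.5],
    [0,0,-32,0,0,0,0.5],
    [0,0,-40,0,0,0,0.5],
    [0,0,-48,0,0,0,0.5],
    [0,0,-56,0,0,0,0.5],
    [0,0,-64,0,0,0,0.5],
  ],
)

```text
time_s: 4.7
position: [0.5641, 0.1591, 0.3069]
orientation: [[-0.452, 0.892, 0.006], [0.892, 0.451, 0.037], [0.03, 0.022, -0.999]]
contact_force: [0.0, 0.2, 0.2]
width: 0.0429
```

```bash
python3 - <<'E'
from h import *
plan([0.566,0.1613,0.25],74.4)
E
```

```text
t 4.7 pos [0.5641 0.1591 0.3069] w 0.04291278597733471 F [0.03   0.1582 0.2129]
turn [  1.9112  -1.0931 -47.5285] shift mm [-0.6041  1.39   56.9114]
```

>>> carry_out(
  series=[
    [0,0,-8,0,0,10,0.5],
    [0,0,-16,0,0,20,0.5],
    [0,0,-24,0,0,30,0.5],
    [0.5,-0.3,-32,0,0,40,0.5],
    [1.2,-0.6,-40,0,0,50,0.5],
    [1.9,-1.1,-47.5,-0.6,1.4,57,0.5],
    [1.9,-1.1,-47.5,-0.6,1.4,57,0.5],
  ],
)

```text
time_s: 5.4
position: [0.5655, 0.1616, 0.2487]
orientation: [[-0.962, 0.274, -0.002], [0.274, 0.962, -0.0], [0.002, -0.001, -1.0]]
contact_force: [-0.8, 0.2, -0.4]
width: 0.0424
```

```bash
python3 - <<'E'
from h import *
plan([0.566,0.1613,0.085],74.4)
K,M,c=T('wrist'); np.save('pics/w3M.npy',M)
p,d=snap('wrist','w3.png'); rigfit('wrist',d,M)
E
```

```text
t 5.4 pos [0.5655 0.1616 0.2487] w 0.04238216470952652 F [-0.8028  0.1692 -0.3969]
turn [-0.0446 -0.1116 -0.3094] shift mm [ -0.8886   0.0066 163.6926]
hole 519.521240234375 1.589503288269043 14.964024543762207 mean [519.28     0.9562 107.497 ]
plate z 0.10901690049439328
plate+arm rect ((481.01617431640625, 11.904533386230469), (61.66950988769531, 140.1388702392578), 74.09772491455078)
wheel ((512.9476318359375, 86.37307739257812), 97.8624496459961) 0.05913519340056361
post [0.5643 0.1627 0.1021] 350 ((564.73828125, 162.5945281982422), 8.962343215942383)
bed ((521.532470703125, 63.092529296875), (359.7847595214844, 189.72793579101562), 74.33248138427734)
```

View pics/w3.png

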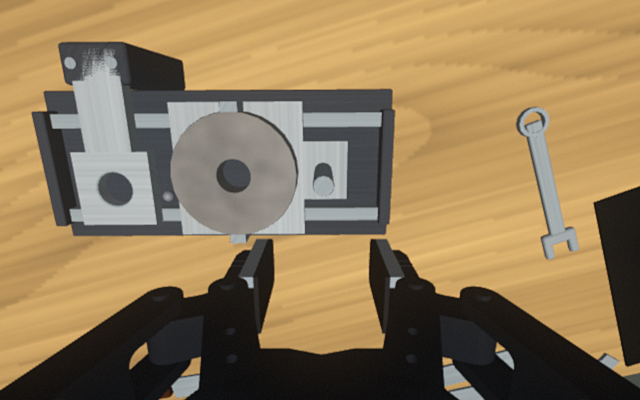

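The post top is at (322,185), between the jaws, and the two wrist orientations agree to about 1.5 mm. Going down now.

>>> carry_out(
  series=[
    [0,0,0,-0.5,0,40,0.5],
    [0,0,0,-0.5,0,80,0.5],
    [0,0,0,-0.5,0,115,0.5],
    [0,0,0,-0.5,0,140,0.5],
    [0,0,0,-0.5,0,155,0.5],
    [0,0,0,-0.5,0,161,0.5],
    [0,0,0,-0.5,0,161,0.5],
  ],
)

```text
time_s: 6.15
position: [0.5663, 0.1615, 0.0888]
orientation: [[-0.961, 0.276, -0.001], [0.276, 0.961, 0.0], [0.001, 0.0, -1.0]]
contact_force: [0.1, -0.5, -0.1]
width: 0.0428
```

>>> carry_out(
  series=[
    [0,0,0,0,0,0,0],
    [0,0,0,0,0,0,0],
    [0,0,0,0,0,0,0],
    [0,0,0,0,0,0,0],
  ],
  newtons=25,
)

```text
time_s: 6.55
position: [0.5675, 0.1619, 0.0905]
orientation: [[-0.962, 0.274, 0.003], [0.274, 0.962, 0.001], [-0.003, 0.001, -1.0]]
contact_force: [0.1, -0.8, 7.1]
width: 0.0171
```

```bash
python3 - <<'E'
from h import *
plan([0.5430,0.0826,0.087],74.4)
snap('scene','s1.png')
E
```

```text
t 6.55 pos [0.5675 0.1619 0.0905] w 0.017059772069930423 F [ 0.1139 -0.8153  7.1063]
turn [ 0.0831  0.1539 -0.3205] shift mm [  1.8186 -83.0176   3.3598]
```

View pics/s1.png

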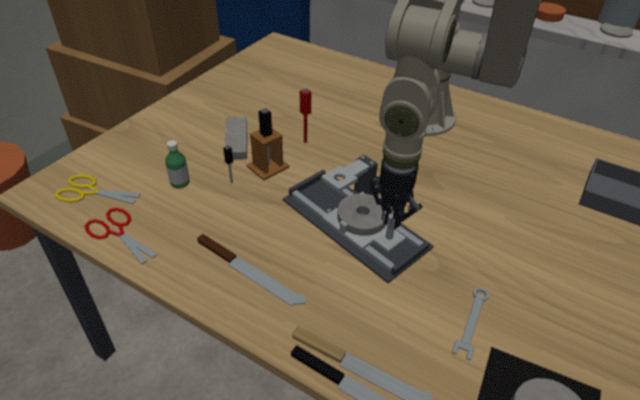

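The post is held. Dragging the carrier toward the station.

>>> carry_out(
  series=[
    [0,0,0,0,-8,0,0],
    [0,0,0,0,-20,0,0],
    [0,0,0,0,-32,0,0],
    [0,0,0,0,-44,0,0],
    [0,0,0,0,-56,0,0],
    [0,0,0,0,-66,0,0],
    [0,0,0,0,-72,0,0],
    [0,0,0,0,-76,0,0],
  ],
)

```text
time_s: 7.4
position: [0.5479, 0.0919, 0.0906]
orientation: [[-0.962, 0.273, 0.006], [0.273, 0.962, 0.009], [-0.003, 0.01, -1.0]]
contact_force: [3.8, 13.7, 2.3]
width: 0.017
```

```bash
python3 - <<'E'
from h import *
plan([0.5430,0.0826,0.090],74.4)
print(readout.get_obs()['torque'])
E
```

```text
t 7.4 pos [0.5479 0.0919 0.0906] w 0.017040238449285088 F [ 3.7679 13.7096  2.3208]
turn [ 0.576   0.1869 -0.2199] shift mm [  2.2122 -10.281    0.4855]
[ 2.3138 -0.6683 -0.053 ]
```

>>> carry_out(
  series=[
    [0,0,0,0,-3,0,0],
    [0,0,0,0,-5,0,0],
    [0,0,0,0,-7,0,0],
    [0,0,0,0,-7,0,0],
    [0,0,0,0,-7,0,0],
  ],
)

```text
time_s: 7.9
position: [0.5452, 0.0821, 0.0905]
orientation: [[-0.962, 0.274, 0.004], [0.274, 0.962, 0.001], [-0.004, 0.002, -1.0]]
contact_force: [1.2, 0.4, 5.5]
width: 0.0172
```

```bash
python3 - <<'E'
from h import *
plan([0.5430,0.0826,0.090],74.4)
print(readout.get_obs()['torque'])
E
```

```text
t 7.9 pos [0.5452 0.0821 0.0905] w 0.0171902498141366 F [1.2034 0.3985 5.5366]
turn [ 0.0942  0.2025 -0.3118] shift mm [ 2.2687 -0.0937  0.4671]
[ 0.1648 -0.0974 -0.0101]
```

The carrier is over the hump and the force has dropped. Releasing and going up.

>>> carry_out(
  series=[
    [0,0,0,0,0,0,0.5],
    [0,0,0,0,0,0,0.5],
    [0,0,0,0,0,0,0.5],
    [0,0,0,0,0,-20,0.5],
    [0,0,0,0,0,-60,0.5],
    [0,0,0,0,0,-110,0.5],
    [0,0,0,0,0,-160,0.5],
    [0,0,0,0,0,-190,0.5],
  ],
)

```text
time_s: 8.7
position: [0.5443, 0.0819, 0.2829]
orientation: [[-0.962, 0.274, 0.004], [0.274, 0.962, 0.0], [-0.004, 0.001, -1.0]]
contact_force: [0.6, 0.0, 0.2]
width: 0.0429
```

```bash
sed -i 's/P\[...,0\]-.565,P\[...,1\]-.162)<.03/P[...,0]-.543,P[...,1]-.082)<.035/' h.py; python3 - <<'E'
from h import *
plan([0.476,-0.247,0.28],74.4)
K,M,c=T('wrist'); np.save('pics/w4M.npy',M)
p,d=snap('wrist','w4.png'); rigfit('wrist',d,M)
d=snap('top','t1.png')[1]; rigfit('top',d,T('top')[1])
E
```

```text
t 8.7 pos [0.5443 0.0819 0.2829] w 0.04289200587646507 F [0.6389 0.0286 0.2103]
turn [ 0.0773  0.2265 -0.3071] shift mm [ -24.4236 -335.035     2.5059]
hole 519.4420776367188 1.2023632526397705 14.727986335754395 mean [519.0939   1.262  107.8468]
plate z 0.10912731234586293
plate+arm rect ((481.264404296875, 11.849483489990234), (60.86517333984375, 139.97805786132812), 74.04736328125)
wheel ((502.439697265625, 15.137799263000488), 89.79994201660156) 0.059126170635089126
post [0.5419 0.0824 0.1021] 279 ((542.2340698242188, 82.22222900390625), 8.805482864379883)
bed ((538.0036010742188, 120.24955749511719), (240.9215850830078, 188.91110229492188), 74.33002471923828)
hole 519.2579956054688 0.22654877603054047 16.68316650390625 mean [519.8803  -0.3262 109.4166]
plate z 0.10922042897026785
plate+arm rect ((481.4649353027344, 10.244064331054688), (59.819332122802734, 140.2436981201172), 75.32821655273438)
post [0.538  0.078  0.1026] 6 ((538.0856323242188, 79.62077331542969), 5.509260177612305)
bed ((519.2332763671875, -3.377197265625), (230.8973846435547, 160.09373474121094), 74.61510467529297)
```

View pics/w4.png

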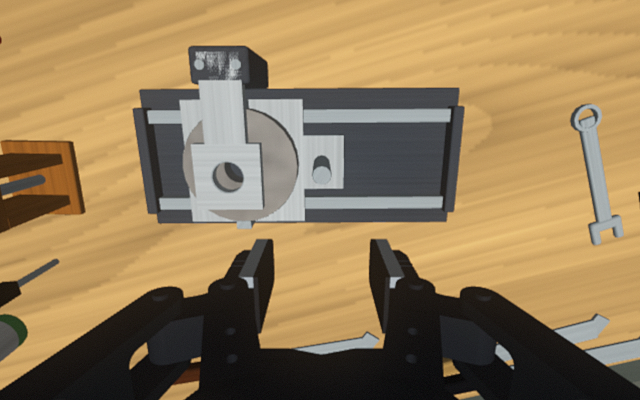

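The wheel bore now shows concentric under the guide hole at (228,177), with the post at (322,170). Post to hole measures 84 mm against a nominal 85, so the carrier is in the detent. Next is the probe.

>>> carry_out(
  series=[
    [0,0,0,-3,-45,0,0.7],
    [0,0,0,-6,-90,0,0.7],
    [0,0,0,-9,-135,0,0.7],
    [0,0,0,-12,-180,0,0.7],
    [0,0,0,-15,-225,0,0.7],
    [0,0,0,-18,-270,0,0.7],
    [0,0,0,-24,-310,0,0.7],
    [0,0,0,-24,-335,0,0.7],
  ],
)

```text
time_s: 9.6
position: [0.4738, -0.2494, 0.2771]
orientation: [[-0.961, 0.276, -0.002], [0.276, 0.961, 0.001], [0.002, 0.0, -1.0]]
contact_force: [0.6, 0.4, -0.5]
width: 0.0599
```

>>> carry_out(
  series=[
    [0,0,0,0,0,0,0.7],
    [0,0,0,0,0,0,0.7],
  ],
)

```text
time_s: 9.8
position: [0.4742, -0.2468, 0.2775]
orientation: [[-0.961, 0.276, -0.002], [0.276, 0.961, 0.002], [0.002, 0.002, -1.0]]
contact_force: [0.5, 0.5, 0.0]
width: 0.0601
```

```bash
cat >> h.py <<'E'
def capfit(cam,d,M,c0=(.476,-.247)):
    P=cloud(cam,d,M); m=(P[...,2]>.172)&(P[...,2]<.192)&(np.hypot(P[...,0]-c0[0],P[...,1]-c0[1])<.03)
    print('cap',P[m].mean(0),m.sum(),cv2.minAreaRect((P[m][:,:2]*1000).astype(np.float32)))
    m=(P[...,2]>.104)&(P[...,2]<.113)&(np.hypot(P[...,0]-c0[0],P[...,1]-c0[1])<.06)
    print('stand top',cv2.minAreaRect((P[m][:,:2]*1000).astype(np.float32)))
E
python3 - <<'E'
from h import *
K,M,c=T('wrist'); np.save('pics/w5M.npy',M)
p,d=snap('wrist','w5.png'); capfit('wrist',d,M)
print(optics.landmark_of('wrist','probe'))
plan([0.476,-0.247,0.145],74.4)
capfit('wrist',np.load('pics/w1.png.npy'),np.load('pics/w1M.npy'))
capfit('scene',np.load('pics/s0.png.npy'),T('scene')[1])
capfit('top',np.load('pics/t0.png.npy'),T('top')[1])
E
```

```text
cap [ 0.4718 -0.2468  0.1801] 1398 ((473.2850036621094, -247.22450256347656), (25.954696655273438, 26.56581687927246), 69.24031066894531)
stand top ((473.41033935546875, -246.9933319091797), (59.77886962890625, 62.359432220458984), 72.93463134765625)
[{'centre': [0.4777, -0.2462, 0.1095], 'conf': 0.88}, {'centre': [0.5765, -0.289, 0.0649], 'conf': 0.59}]
t 9.9 pos [ 0.4748 -0.2458  0.2782] w 0.05990292485161502 F [ 0.8079  0.0205 -0.2677]
turn [ 0.0608 -0.0714 -0.2617] shift mm [ -1.6841  -0.9484 133.1965]
cap [ 0.4746 -0.2474  0.1801] 1309 ((473.9583740234375, -247.6986083984375), (26.155704498291016, 25.99895477294922), 69.19281768798828)
stand top ((473.9577941894531, -247.71688842773438), (60.013912200927734, 62.18867111206055), 73.08354949951172)
cap [ 0.4777 -0.2437  0.1803] 98 ((475.2099914550781, -245.76785278320312), (30.07232666015625, 27.094070434570312), 67.3321533203125)
stand top ((474.5365295410156, -246.74270629882812), (64.5609130859375, 65.89768981933594), 72.76484680175781)
cap [ 0.4739 -0.2464  0.18  ] 91 ((473.88531494140625, -247.3367462158203), (25.598793029785156, 25.927173614501953), 69.07421875)
stand top ((473.9706115722656, -247.512451171875), (60.65383529663086, 61.844661712646484), 73.21979522705078)
```

View pics/w5.png

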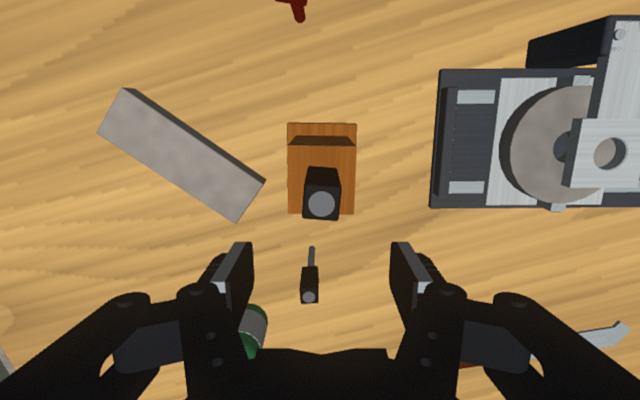

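The probe grip is centred at (0.4737,-0.2475) with its faces at 69.2°. In the image its cap is at (321,203), between the jaws.

```bash
python3 - <<'E'
from h import *
plan([0.4737,-0.2475,0.143],69.2)
E
```

```text
t 9.9 pos [ 0.4748 -0.2458  0.2782] w 0.05990292485161502 F [ 0.8079  0.0205 -0.2677]
turn [ 0.0575 -0.0741  4.9383] shift mm [  0.3892  -2.0601 135.1979]
```

>>> carry_out(
  series=[
    [0,0,4.9,0,-1.2,0,0.7],
    [0,0,4.9,0,-1.2,40,0.7],
    [0,0,4.9,0,-1.2,80,0.7],
    [0,0,4.9,0,-1.2,110,0.7],
    [0,0,4.9,0,-1.2,128,0.7],
    [0,0,4.9,0,-1.2,134,0.7],
    [0,0,4.9,0,-1.2,134,0.7],
    [0,0,4.9,0,-1.2,134,0.7],
  ],
)

```text
time_s: 10.7
position: [0.4754, -0.2478, 0.146]
orientation: [[-0.935, 0.354, 0.002], [0.354, 0.935, -0.001], [-0.002, -0.0, -1.0]]
contact_force: [0.8, 0.0, -0.0]
width: 0.0601
```

```bash
python3 - <<'E'
from h import *
plan([0.4737,-0.2475,0.143],69.2)
plan([0.4737,-0.2475,0.143],69.2)
E
```

```text
t 10.7 pos [ 0.4754 -0.2478  0.146 ] w 0.06012905529470529 F [ 0.7564  0.0191 -0.0129]
turn [-0.0107  0.098   0.0509] shift mm [ 1.7258 -0.2893  3.0254]
t 10.7 pos [ 0.4754 -0.2478  0.146 ] w 0.06012905529470529 F [ 0.7564  0.0191 -0.0129]
turn [-0.0107  0.098   0.0509] shift mm [ 1.7258 -0.2893  3.0254]
```

>>> carry_out(
  series=[
    [0,0,0,1,0,2,0],
    [0,0,0,1,0,2,0],
    [0,0,0,1,0,2,0],
    [0,0,0,1,0,2,0],
    [0,0,0,1,0,2,0],
    [0,0,0,1,0,2,0],
  ],
  newtons=60,
)

```text
time_s: 11.3
position: [0.4741, -0.2479, 0.1438]
orientation: [[-0.935, 0.355, 0.001], [0.355, 0.935, -0.001], [-0.002, 0.0, -1.0]]
contact_force: [-0.4, 0.8, 6.5]
width: 0.0253
```

```bash
python3 - <<'E'
from h import *
plan([0.4737,-0.2475,0.143],69.2)
E
```

```text
t 11.3 pos [ 0.4741 -0.2479  0.1438] w 0.025330235991617336 F [-0.3898  0.8483  6.5171]
turn [ 0.0022  0.0903 -0.0127] shift mm [0.5172 0.2592 0.7644]
```

Gripped, with a width of about 25 mm. Lifting straight up.

>>> carry_out(
  series=[
    [0,0,0,0,0,-10,0],
    [0,0,0,0,0,-30,0],
    [0,0,0,0,0,-50,0],
    [0,0,0,0,0,-75,0],
    [0,0,0,0,0,-100,0],
    [0,0,0,0,0,-125,0],
    [0,0,0,0,0,-145,0],
    [0,0,0,0,0,-145,0],
  ],
)

```text
time_s: 12.1
position: [0.4746, -0.2485, 0.2909]
orientation: [[-0.935, 0.355, 0.004], [0.355, 0.935, -0.003], [-0.005, -0.001, -1.0]]
contact_force: [0.5, 0.5, -1.2]
width: 0.0256
```

```bash
python3 - <<'E'
from h import *
snap('scene','s2.png')
K,M,c=T('wrist'); np.save('pics/w6M.npy',M); snap('wrist','w6.png')
plan([0.5200,0.0006,0.288],69.2)
E
```

```text
t 12.2 pos [ 0.4736 -0.2477  0.2876] w 0.024917495887014737 F [ 0.2388 -0.0018 -1.0394]
turn [ 0.0099  0.0021 -0.0139] shift mm [ 44.8442 248.6191  -0.3912]
```

View pics/s2.png

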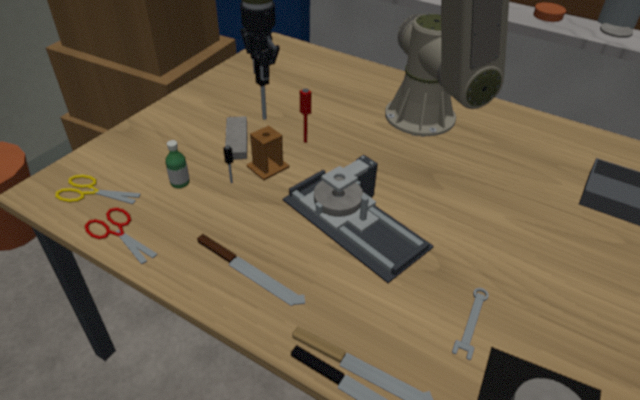

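View pics/w6.png

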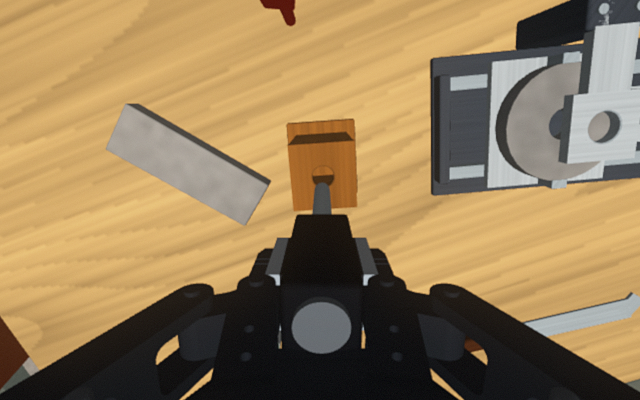

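The probe is out of the stand with the stem straight and visible. Moving it over the guide hole.

>>> carry_out(
  series=[
    [0,0,0,5,25,0,0],
    [0,0,0,11,60,0,0],
    [0,0,0,18,100,0,0],
    [0,0,0,25,140,0,0],
    [0,0,0,32,180,0,0],
    [0,0,0,38,215,0,0],
    [0,0,0,43,238,0,0],
    [0,0,0,45,248,0,0],
  ],
)

```text
time_s: 13.0
position: [0.5188, 0.0024, 0.2861]
orientation: [[-0.936, 0.353, -0.003], [0.353, 0.936, 0.001], [0.003, -0.0, -1.0]]
contact_force: [-0.6, -0.4, -1.4]
width: 0.0252
```

>>> carry_out(
  series=[
    [0,0,0,0,0,0,0],
    [0,0,0,0,0,0,0],
    [0,0,0,0,0,0,0],
  ],
)

```text
time_s: 13.3
position: [0.5195, -0.001, 0.2875]
orientation: [[-0.934, 0.357, -0.001], [0.357, 0.934, -0.0], [0.001, -0.0, -1.0]]
contact_force: [0.3, -0.6, -1.2]
width: 0.0255
```

```bash
python3 - <<'E'
from h import *
plan([0.5200,0.0006,0.288],69.2)
snap('scene','s3.png');plan([0.5200,0.0006,0.288],69.2)
K,M,c=T('wrist'); np.save('pics/w7M.npy',M); snap('wrist','w7.png')
snap('top','t3.png')
for n in ['probe_tip','probe','guide_hole']:
  for cam in ['wrist','scene','top']:
    print(n,cam,[(r['conf'],np.array(r['centre'])) for r in optics.landmark_of(cam,n)])
plan([0.5200,0.0006,0.288],69.2)
im=cv2.imread('pics/s3.png')[100:240,270:450]; cv2.imwrite('pics/s3c.png',cv2.resize(im,None,fx=4,fy=4,interpolation=cv2.INTER_CUBIC))
E
```

```text
t 13.3 pos [ 0.5195 -0.001   0.2875] w 0.025538733019259352 F [ 0.2648 -0.5796 -1.1618]
turn [-0.0145 -0.0319 -0.0972] shift mm [ 0.0793  1.6731 -0.47  ]
t 13.35 pos [ 0.5195 -0.001   0.2877] w 0.02523701087697054 F [ 0.3412 -0.5363 -1.2112]
turn [-0.0056 -0.02   -0.1127] shift mm [ 0.1508  1.6931 -0.3378]
probe_tip wrist [(0.96, array([ 0.3148, -0.2238, -0.0032])), (0.79, array([ 0.5742, -0.2875, -0.001 ])), (0.6, array([0.5199, 0.0031, 0.1504]))]
probe_tip scene [(0.86, array([ 0.5178, -0.    ,  0.1555])), (0.72, array([ 0.3165, -0.2253, -0.0021])), (0.69, array([ 0.5778, -0.287 ,  0.0003]))]
probe_tip top [(0.63, array([ 0.3182, -0.2251,  0.003 ])), (0.6, array([ 0.4744, -0.2507, -0.0002])), (0.4, array([ 0.5784, -0.2872,  0.0005]))]
probe wrist [(0.93, array([ 0.5227, -0.0026,  0.2563])), (0.86, array([ 0.5777, -0.2902,  0.0646]))]
probe scene [(0.93, array([ 0.5152, -0.0045,  0.2522])), (0.92, array([ 0.3171, -0.2257,  0.1029])), (0.48, array([ 0.5786, -0.2891,  0.0658])), (0.2, array([ 0.7875, -0.1052, -0.0053]))]
probe top [(0.6, array([ 0.5815, -0.2884,  0.0684])), (0.44, array([ 0.3199, -0.2235,  0.1045]))]
guide_hole wrist [(0.58, array([0.5137, 0.0023, 0.1126])), (0.45, array([ 0.6572, -0.3998, -0.0064]))]
guide_hole scene [(0.95, array([0.5226, 0.0014, 0.1093]))]
guide_hole top [(0.46, array([ 0.4237, -0.3924, -0.0009]))]
t 13.9 pos [0.5197 0.0001 0.2879] w 0.025513925520026286 F [ 0.4293  0.4838 -1.2789]
turn [ 0.0151  0.0047 -0.0086] shift mm [-0.1405  0.5571 -0.0545]
```

View pics/s3c.png

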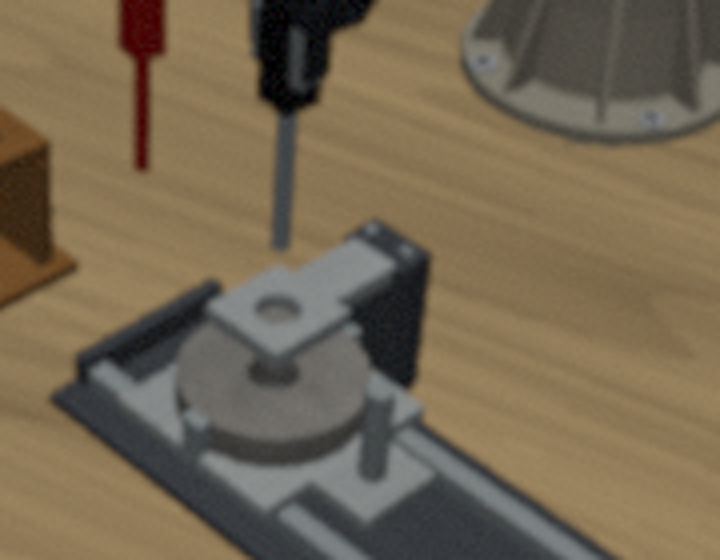

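View pics/w7.png

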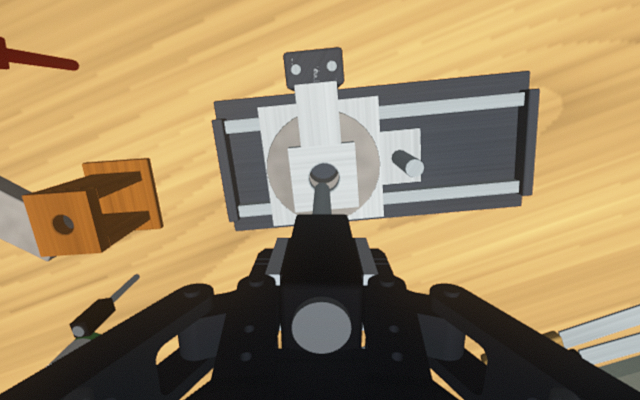

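The crop shows the stem above the hole, with the tip at crop (281,245) and the hole at (279,308). I'll check stem tilt and centring by projection.

```bash
cat >> h.py <<'E'
def proj(cam,X,M=None):
    K,W,c=T(cam); W=W if M is None else M
    p=(np.atleast_2d(X)-W[:3,3])@W[:3,:3]; p=p*[1,-1,-1]; q=p@np.array(K).T; return q[:,:2]/q[:,2:]
def stemfit(cam,d,M,lo,hi,c0=(.52,.0),rad=.03,n=5):
    P=cloud(cam,d,M)
    for a,b in zip(np.linspace(lo,hi,n+1)[:-1],np.linspace(lo,hi,n+1)[1:]):
        m=(P[...,2]>a)&(P[...,2]<b)&(np.hypot(P[...,0]-c0[0],P[...,1]-c0[1])<rad)
        if m.sum()<5: continue
        Q=P[m][:,:2]; v=M[:2,3]-Q.mean(0); v/=np.linalg.norm(v); n_=np.array([-v[1],v[0]])
        # circle fit known radius 6
        from scipy.optimize import least_squares
        r=least_squares(lambda c:np.hypot(*(Q-c).T)-.006,Q.mean(0)-.004*v,loss='soft_l1',f_scale=.001)
        e=Q@n_
        print('z %.3f-%.3f n%d centre'%(a,b,m.sum()),r.x*1000,'rms',np.sqrt(np.mean(r.fun**2))*1000)
E
python3 - <<'E'
from h import *
d=np.load('pics/s3.png.npy'); M=T('scene')[1]
stemfit('scene',d,M,.158,.248); rigfit('scene',d,M)
d=np.load('pics/w7.png.npy'); M=np.load('pics/w7M.npy')
print('wrist');stemfit('wrist',d,M,.158,.248); rigfit('wrist',d,M)
E
```

```text
z 0.158-0.176 n30 centre [517.144   -1.7444] rms 1.4367881428201827
z 0.176-0.194 n34 centre [518.5235  -0.4129] rms 1.4532579057750727
z 0.194-0.212 n37 centre [517.6855  -1.2162] rms 1.2908235684132847
z 0.212-0.230 n34 centre [517.7761  -0.4311] rms 1.8886656442815661
z 0.230-0.248 n37 centre [517.2736  -1.218 ] rms 1.1981115412834582
hole 520.850341796875 2.8442037105560303 19.820022583007812 mean [520.9963   1.4785 109.6895]
plate z 0.11076925318018499
plate+arm rect ((488.5928649902344, 37.184329986572266), (120.32847595214844, 142.28143310546875), 75.13481903076172)
wheel ((506.39532470703125, 19.13749122619629), 88.06979370117188) 0.06078590813448681
post [0.5435 0.0827 0.1026] 41 ((543.6107788085938, 82.43587493896484), 10.466304779052734)
bed ((535.7816162109375, 57.924468994140625), (362.50506591796875, 163.9947967529297), 74.55291748046875)
wrist
z 0.158-0.176 n84 centre [518.6352  -1.0095] rms 0.13953142066140897
z 0.176-0.194 n105 centre [518.6391  -1.0754] rms 0.15664296378863607
z 0.194-0.212 n136 centre [518.6744  -1.1647] rms 0.16805646726002937
z 0.212-0.230 n155 centre [518.6827  -1.2766] rms 0.19265093587422763
z 0.230-0.248 n19 centre [518.778   -1.0957] rms 0.20514689375361805
plate z 0.10920760382330702
plate+arm rect ((481.31732177734375, 11.566123962402344), (60.07443618774414, 140.5214080810547), 74.3343505859375)
wheel ((517.6544189453125, 15.729048728942871), 74.4521484375) 0.059205099123537
post [0.5419 0.0818 0.1021] 283 ((542.30859375, 82.14297485351562), 8.949870109558105)
bed ((554.7177124023438, 127.49217987060547), (216.76036071777344, 160.7335205078125), 74.42261505126953)
```

>>> carry_out(
  series=[
    [0,0,0,-0.5,2,10,0],
    [0,0,0,-0.5,2,20,0],
    [0,0,0,-0.5,2,28,0],
    [0,0,0,-0.5,2,28,0],
    [0,0,0,-0.5,2,28,0],
  ],
)

```text
time_s: 14.4
position: [0.5205, 0.0019, 0.2595]
orientation: [[-0.935, 0.355, -0.001], [0.355, 0.935, 0.0], [0.001, 0.0, -1.0]]
contact_force: [-0.0, 0.2, -1.7]
width: 0.0251
```

```bash
python3 - <<'E'
from h import *
snap('scene','s4.png')
K,M,c=T('wrist'); np.save('pics/w8M.npy',M); p,d=snap('wrist','w8.png')
stemfit('wrist',d,M,.130,.22); rigfit('wrist',d,M)
plan([0.5200,0.0006,0.1815],69.2)
im=cv2.imread('pics/w8.png')[80:260,230:430]; cv2.imwrite('pics/w8c.png',cv2.resize(im,None,fx=3.3,fy=3.3,interpolation=cv2.INTER_CUBIC))
d=np.load('pics/s4.png.npy'); M=T('scene')[1]
stemfit('scene',d,M,.130,.22); 
im=cv2.imread('pics/s4.png')[130:230,290:400]; cv2.imwrite('pics/s4c.png',cv2.resize(im,None,fx=5,fy=5,interpolation=cv2.INTER_CUBIC))
E
```

```text
z 0.130-0.148 n81 centre [519.9642   1.9421] rms 0.14137291358507423
z 0.148-0.166 n110 centre [519.97     1.8491] rms 0.14998885365332057
z 0.166-0.184 n133 centre [519.9947   1.7434] rms 0.14855854046649117
z 0.184-0.202 n155 centre [519.9875   1.6461] rms 0.17438467719747988
z 0.202-0.220 n21 centre [520.0504   1.9176] rms 0.16893970100552222
plate z 0.1092432364965456
plate+arm rect ((481.26324462890625, 11.539894104003906), (60.13277053833008, 140.20059204101562), 74.4244613647461)
wheel ((521.8836669921875, 15.376822471618652), 74.46798706054688) 0.059211807102501096
post [0.5418 0.0818 0.1021] 333 ((542.3001098632812, 82.30503845214844), 8.96837043762207)
bed ((554.8214721679688, 126.99468231201172), (218.5078125, 160.62686157226562), 74.21324920654297)
t 14.5 pos [0.521  0.0018 0.2602] w 0.025699410953270774 F [ 0.0976  0.1105 -1.1021]
turn [ 0.0201  0.0258 -0.0099] shift mm [ 0.5598 -1.5158 78.6892]
z 0.130-0.148 n33 centre [518.6778   2.378 ] rms 1.307498571116686
z 0.148-0.166 n31 centre [518.9463   2.0817] rms 1.284545111489186
z 0.166-0.184 n31 centre [518.5754   2.1847] rms 1.1962043585477886
z 0.184-0.202 n34 centre [518.2689   1.7668] rms 1.6159463881891376
z 0.202-0.220 n35 centre [519.0182   1.9786] rms 1.0398073395618077
```

View pics/w8c.png

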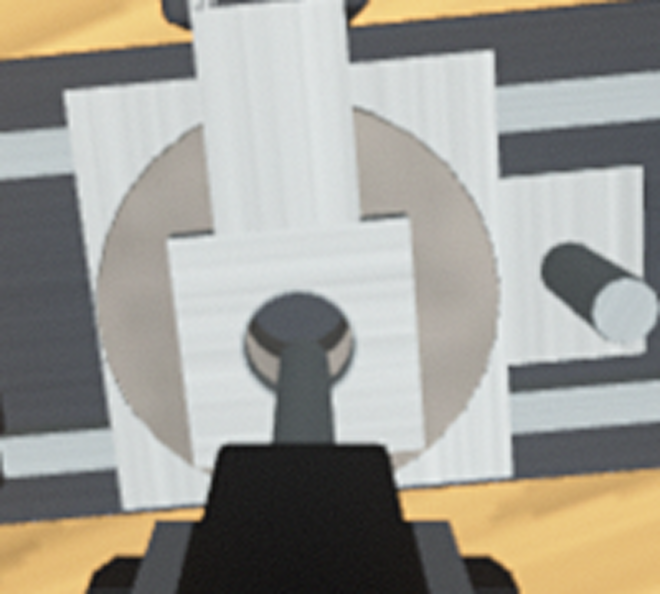

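View pics/s4c.png

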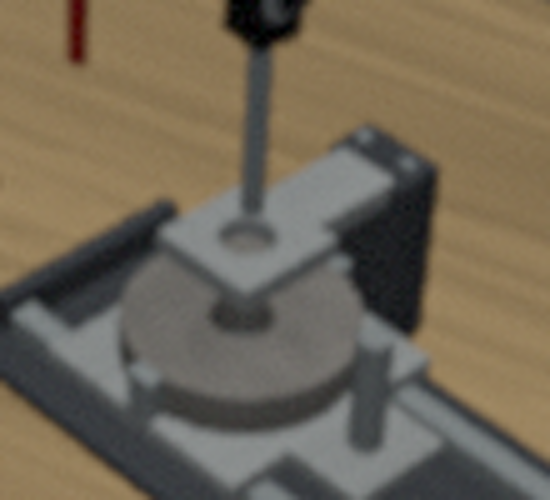

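The tip is directly above the hole, within about 1 mm of centre, and the stem is upright. Lowering gently.

>>> carry_out(
  series=[
    [0,0,0,0,-0.9,5,0],
    [0,0,0,0,-0.9,12,0],
    [0,0,0,0,-0.9,20,0],
    [0,0,0,0,-0.9,28,0],
    [0,0,0,0,-0.9,36,0],
    [0,0,0,0,-0.9,40,0],
    [0,0,0,0,-0.9,40,0],
  ],
)

```text
time_s: 15.2
position: [0.52, 0.0011, 0.219]
orientation: [[-0.935, 0.355, -0.001], [0.355, 0.935, 0.0], [0.002, -0.0, -1.0]]
contact_force: [-0.2, -0.0, -1.0]
width: 0.0258
```

```bash
python3 - <<'E'
from h import *
snap('scene','s5.png')
K,M,c=T('wrist'); np.save('pics/w9M.npy',M); p,d=snap('wrist','w9.png')
stemfit('wrist',d,M,.115,.18); rigfit('wrist',d,M)
plan([0.5200,0.0006,0.1815],69.2)
im=cv2.imread('pics/w9.png')[80:260,230:430]; cv2.imwrite('pics/w9c.png',cv2.resize(im,None,fx=3.3,fy=3.3,interpolation=cv2.INTER_CUBIC))
im=cv2.imread('pics/s5.png')[130:230,290:400]; cv2.imwrite('pics/s5c.png',cv2.resize(im,None,fx=5,fy=5,interpolation=cv2.INTER_CUBIC))
E
```

```text
z 0.115-0.128 n82 centre [519.4423   1.0007] rms 0.1777569357368246
z 0.128-0.141 n95 centre [519.4688   0.9605] rms 0.14333816415296644
z 0.141-0.154 n108 centre [519.4466   0.8822] rms 0.18776738819837965
z 0.154-0.167 n90 centre [519.4331   0.808 ] rms 0.16585987935605734
plate z 0.10926839399124164
plate+arm rect ((481.16827392578125, 11.424552917480469), (60.28713607788086, 140.15139770507812), 74.464599609375)
wheel ((517.2138671875, 15.72224235534668), 75.01432037353516) 0.05926111952224866
post [0.5417 0.0817 0.1021] 451 ((542.1565551757812, 81.91036987304688), 8.875984191894531)
bed ((555.2161865234375, 127.38814544677734), (216.48558044433594, 160.1167755126953), 74.33534240722656)
t 15.3 pos [0.5206 0.001  0.22  ] w 0.025678157666629373 F [ 0.8537 -0.0073 -1.6629]
turn [ 0.0148  0.0012 -0.0088] shift mm [ 0.393  -0.5864 38.4647]
```

View pics/w9c.png

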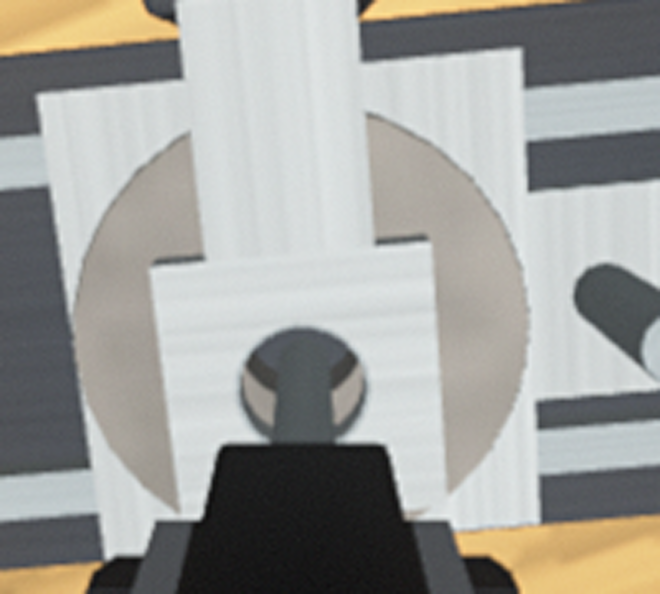

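View pics/s5c.png

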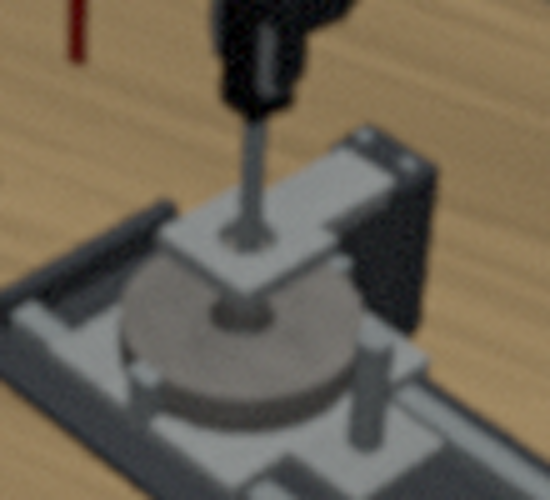

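The stem is in the hole with even gaps on both sides. Finishing the descent.

>>> carry_out(
  series=[
    [0,0,0,0,0,7,0],
    [0,0,0,0,0,15,0],
    [0,0,0,0,0,23,0],
    [0,0,0,0,0,31,0],
    [0,0,0,0,0,36,0],
    [0,0,0,0,0,38,0],
    [0,0,0,0,0,38,0],
    [0,0,0,0,0,38,0],
  ],
)

```text
time_s: 16.1
position: [0.5207, 0.001, 0.1821]
orientation: [[-0.935, 0.355, 0.0], [0.355, 0.935, 0.0], [-0.0, 0.0, -1.0]]
contact_force: [0.3, 0.1, -0.6]
width: 0.0255
```

```bash
python3 - <<'E'
from h import *
plan([0.5200,0.0006,0.1815],69.2)
snap('scene','s6.png')
K,M,c=T('wrist'); np.save('pics/w10M.npy',M); p,d=snap('wrist','w10.png')
stemfit('wrist',d,M,.113,.14,n=3); rigfit('wrist',d,M)
for cam in ['wrist','scene']: print(cam,[(r['conf'],np.array(r['centre'])) for r in optics.landmark_of(cam,'probe')])
plan([0.5200,0.0006,0.1815],69.2)
# grip cap height & underside
P=cloud('wrist',d,M); print('cap z',P[325,321])
P=cloud('scene',np.load('pics/s6.png.npy'),T('scene')[1])
m=(np.hypot(P[...,0]-.52,P[...,1])<.02)&(P[...,2]>.113); print(np.percentile(P[m][:,2],[1,5,50,95,99]))
im=cv2.imread('pics/w10.png')[80:260,230:430]; cv2.imwrite('pics/w10c.png',cv2.resize(im,None,fx=3.3,fy=3.3,interpolation=cv2.INTER_CUBIC))
im=cv2.imread('pics/s6.png')[130:230,290:400]; cv2.imwrite('pics/s6c.png',cv2.resize(im,None,fx=5,fy=5,interpolation=cv2.INTER_CUBIC))
E
```

```text
t 16.1 pos [0.5207 0.001  0.1821] w 0.02552074425675064 F [ 0.3326  0.1094 -0.5524]
turn [ 0.02    0.0216 -0.0071] shift mm [ 0.5248 -0.6419  0.6291]
z 0.113-0.122 n80 centre [520.0327   0.7563] rms 0.14639502726942794
z 0.122-0.131 n40 centre [520.0198   0.8073] rms 0.1512061125448972
plate z 0.10931245763011674
plate+arm rect ((479.3030700683594, 11.851543426513672), (60.357540130615234, 136.27557373046875), 74.3885269165039)
wheel ((518.2030639648438, 15.546667098999023), 74.9067611694336) 0.05928435921694769
post [0.5417 0.0815 0.1022] 607 ((542.26171875, 81.82566833496094), 8.89513874053955)
bed ((555.3604736328125, 127.82568359375), (216.34561157226562, 160.1007537841797), 74.34796905517578)
wrist [(0.86, array([ 0.5761, -0.2902,  0.0664])), (0.71, array([0.5209, 0.0006, 0.1508]))]
scene [(0.87, array([0.5218, 0.001 , 0.1511])), (0.65, array([ 0.3207, -0.2274,  0.0965]))]
t 16.3 pos [0.5208 0.001  0.1823] w 0.02549443507339594 F [ 0.1009  0.6967 -0.5447]
turn [ 0.0213  0.0367 -0.0082] shift mm [ 0.5651 -0.6492  0.7506]
cap z [0.5196 0.0003 0.22  ]
[0.1163 0.1264 0.1999 0.2755 0.2815]
```

View pics/w10c.png

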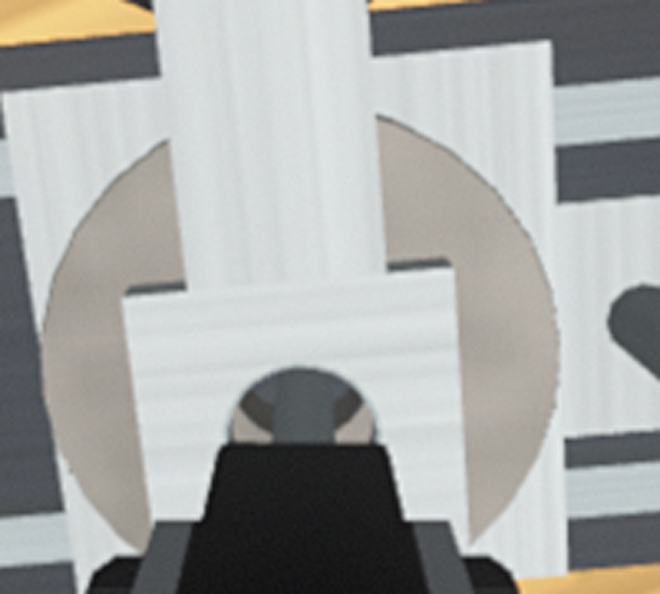

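View pics/s6c.png

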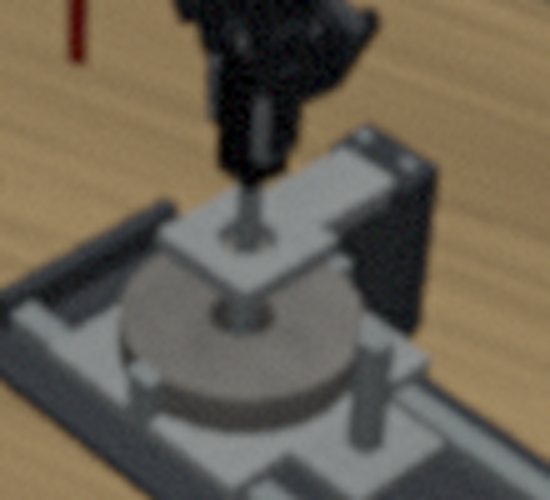

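Centred. The cap height and both landmark readings put the tip at about 50–51 mm, so I'll lower it 3 mm more.

>>> carry_out(
  series=[
    [0,0,0,0,0,1.5,0],
    [0,0,0,0,0,3,0],
    [0,0,0,0,0,3,0],
    [0,0,0,0,0,3,0],
    [0,0,0,0,0,3,0],
    [0,0,0,0,0,3,0],
  ],
)

```text
time_s: 16.9
position: [0.5205, 0.001, 0.179]
orientation: [[-0.935, 0.355, 0.0], [0.355, 0.935, 0.0], [-0.0, 0.0, -1.0]]
contact_force: [-0.3, -0.3, -1.1]
width: 0.025
```

```bash
python3 - <<'E'
from h import *
for i in range(3):
    K,M,c=T('wrist'); p,d=snap('wrist',f'w11{i}.png')
    P=cloud('wrist',d,M); print('cap',np.median(P[315:340,305:337,:].reshape(-1,3),0))
    stemfit('wrist',d,M,.113,.14,n=1)
snap('scene','s7.png')
print([(r['conf'],np.array(r['centre'])) for r in optics.landmark_of('scene','probe')])
print([(r['conf'],np.array(r['centre'])) for r in optics.landmark_of('scene','push_post')])
s=readout.get_obs();print(s['position'],s['dq'],s['contact_force'],s['width'],s['time_s'])
E
```

```text
cap [0.5194 0.0001 0.2176]
z 0.113-0.140 n92 centre [519.7358   0.7528] rms 0.18055824533450593
cap [0.5195 0.0001 0.2176]
z 0.113-0.140 n92 centre [519.7424   0.7567] rms 0.18343534225620095
cap [0.5194 0.0001 0.2175]
z 0.113-0.140 n91 centre [519.6611   0.7842] rms 0.18298474783246685
[(0.85, array([ 0.3192, -0.2286,  0.0988])), (0.76, array([0.5232, 0.0013, 0.1453])), (0.68, array([ 0.5786, -0.289 ,  0.0643])), (0.34, array([ 0.4264, -0.3959, -0.0012]))]
[(0.87, array([0.5433, 0.0817, 0.1017]))]
[0.5206 0.001  0.179 ] [ 0.0021  0.0007  0.     -0.0001 -0.0002 -0.001 ] [-0.1939  0.3946 -2.0454] 0.025469442821215865 17.2
```

View pics/s7.png

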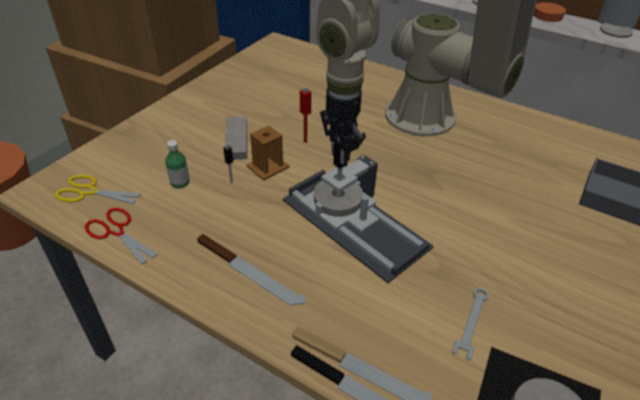

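The probe is held at (340,165) through the guide with its tip at about 47–48 mm. The carrier is in its station, and the bystanders are where they were. Handing in.

```bash
python3 -c "
from workcell import manip
print(manip.sign_off())"
```

```text
the job is handed in; nothing more can be done
None
```

The carrier is in the detent, and the probe is held upright through the guide hole with its tip about halfway down the wheel's bore. I handed the job in at about 17 s. It reports no verdict, so the checks below are my own.

**What I did:** I pinched the push post and drew the carrier about 83 mm into the station. I felt the ball's resistance at roughly 14 N, then it dropped away, and I released the post. I then gripped the black probe at 60 N, lifted it out of its stand and lowered it through the guide hole without feeling contact.

**Last checks:**
- **Carrier:** The push post sat about 84 mm from the guide hole when I released it (nominal 85), and the bore showed concentric under the hole. At the end the post was still in place.
- **Centring:** The stem was within about 1 mm of the hole centre and upright in the wrist depth image.
- **Tip height:** The cap height put the tip at about 47.5–48 mm (target 47.5). The coarser landmark network said about 45 mm, which is within its 4 mm accuracy.
- **Holding:** The arm was still, with about 2 N on the wrist, roughly the probe's weight.

**Disagreements:**
- **Scene depth fit:** It put the stem 1–3 mm off from the wrist view. I trusted the wrist view, whose fit was far less noisy.
- **Early wrist turn:** My first approach to the rig stopped short at the last joint's limit, so I turned the wrist half a turn and carried on.

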